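# Sort the stripped valve parts

### The arm

A 7-joint arm with a two-finger parallel gripper is mounted at the origin on the work surface. World frame = base frame: x ahead of the robot, y to its left, z up, the work surface at z = 0. Lengths are in m, angles in rad, forces in N, time in s.
With the tool pointing down it reaches from about 0.425 to 0.975 m from the base axis. Payload 16.7 kg.
Tool frame: the origin (TCP) lies at the very end of the fingers, on their centre line; the grasp point (between the pads) lies 19 mm behind it; z points along the fingers, y is the line along which they close (so a half turn about z gives the same grasp; the last joint's range is limited). The gripper opens to 85 mm and grips with 20 to 120 N. Pads are 22 mm wide; open, the fingers measure 114 mm over their backs; the gripper's body (76 mm by 85 mm) begins 54 mm behind the grasp point. The pads swing forward as they close: fully open they stand 13 mm farther back than shut.
Start: joints at [1.01, 0.426, 0.074, 1.606, -0.034, 1.111, -0.067], TCP at [0.27, -0.619, 0.231] pointing down, gripper open.
Joint ranges: [-2.85, 2.85], [-0.5, 2.14], [-1.23, 1.37], [0.21, 2.46], [-1.02, 4.16], [0.16, 2.05], [-2.73, 2.73]. Speed limits (rad/s): [1.89, 1.89, 2.39, 2.39, 3.01, 3.01, 3.01].

### API

Orientations are given as a rotation vector (axis times angle).
In Python, from bench import robot gives the robot as it stands. The module is installed in compiled form; this text tells all that it offers.
- The arm moves only by the tool send_rows, never from a script. Its argument "steps" is one flat list of numbers, 4 for each row, row after row: the shift along the tool's x, y, z in units of 25 mm (1.0 is 25 mm), then the turn about the tool's z in units of 6 degrees (1.0 is 6 degrees). A call has 1 to 20 rows; each row shifts and turns the commanded pose from where the row before left it, along the tool's axes as they then stand; what a row does not reach is not made up. A row lasts 1/8 s, in which the tool goes at most 62.5 mm and 10.7 degrees, less where a joint would pass 70% of its speed; a pose out of reach is approached as far as the arm can. A call is refused whole if a number of a shift passes 1 or a number of a turn 1, either way. A call with a gripper value outside its range is refused whole. "fingers" is the opening, from 0 (shut) to 1 (fully open), set as the call begins (left out, the last holds). The fingers move at their own pace and stop on an object; the grip force is fixed at half the most. Time passes only in rows, so rows that do not move let the fingers close. It gives the time, the measured TCP pose, the force, the opening and the grip force at its end, in the units of the state.
- robot.get_state(): the state, without advancing time (a new reading comes with each control period).
- robot.snapshot(name): name is "scene" or "top"; returns a dict with "image" (384x512x3 uint8, red, green, blue), "fx", "fy", "cx", "cy" (pixels), "k1" (the pictures are not rectified: a ray, as slopes to the right and down, at radius r is drawn at 1 + k1 r^2 times it, then the intrinsics apply), "xyz" and "orientation" of the camera in the world. Camera axes: x right, y down, z forward; pixel columns grow to the right and rows downward; lengths in m; the calibration is good to about 2 mm. A picture is of the moment at which its call begins. There is no depth.
- robot.close_job(): hands the job in; it is judged then, once.
The state is a dict: "time_s": time; "q": joint angles; "qvel": joint speeds; "effort": joint torques, N m; "position": TCP position; "tool_rot": TCP orientation; "ft_force": force on the tool from outside, world axes, zero at the start; "ft_torque": the same for the moment, N m; "width": finger opening in m; "finger_force": force on a finger pad.
Only numpy, scipy, OpenCV 4.12 (cv2) and the standard library are available. Lean on these libraries where they do the work, as an engineer would, in place of code of your own. Each camera call takes 0.05 s, during which the arm holds its last target. There are 200 camera calls.

### The job

Sort the parts of the stripped valves: lay both spindles in the long tray, both union nuts in the square tray and the handwheel in the round pan. Set every part down, never drop it, so that each ends lying flat on the floor of its tray, hub upwards for the wheel, with nothing on top of another. Do not knock over the yellow oil bottle or the white spray can.

Things in the scene. Friction and masses are not known exactly. Their poses are not given: they have to be found in the camera images.
- spindle_a: First valve spindle lying on the bench: a steel rod 16 mm thick with a square steel block (24 x 24 mm, 30 mm long) at its -x end and a round brass collar (24 mm thick, 30 mm long) at its +x end; 140 mm long in all, 80 mm of bare rod between the two ends, 0.28 kg. Origin on the rod's axis, at mid length, 12 mm above what it lies on; x along the rod.
- spindle_b: Second valve spindle lying on the bench: a steel rod 16 mm thick with a square steel block (24 x 24 mm, 30 mm long) at its -x end and a round brass collar (24 mm thick, 30 mm long) at its +x end; 140 mm long in all, 80 mm of bare rod between the two ends, 0.28 kg. Origin on the rod's axis, at mid length, 12 mm above what it lies on; x along the rod (same as the first).
- nut_a: First brass union nut lying flat: a hexagonal ring, 46 mm across flats (53 mm across corners), 26 mm high, with an open 28 mm hole, 0.16 kg. Origin at its centre, 13 mm above what it lies on; z along the hole, the x axis goes through the middle of a flat, so the flats face x and every 60 degrees from it.
- nut_b: Second brass union nut lying flat: a hexagonal ring, 46 mm across flats (53 mm across corners), 26 mm high, with an open 28 mm hole, 0.16 kg. Origin at its centre, 13 mm above what it lies on; z along the hole, the x axis goes through the middle of a flat, so the flats face x and every 60 degrees from it (same as the first).
- handwheel: Small dark iron valve handwheel lying flat: a round rim 69 mm in diameter and 9 mm high with three spokes up to 9.5 mm high, and in the middle an upright round hub, 22 mm in diameter, rising to 34 mm above the bench, 0.16 kg. Origin under the hub's centre, at the underside; z up along the hub.
- long_tray: Long (oblong) open metal tray for the spindles, fixed to the bench: 188 mm along its x, 132 mm along its y, rim 18 mm above the bench, walls and floor 4 mm thick (inside 180 x 124 mm). Origin at the centre of its underside, on the bench; z up.
- square_tray: Square open metal tray for the union nuts, fixed to the bench: 158 x 158 mm, rim 22 mm above the bench, walls and floor 4 mm thick (inside 150 x 150 mm). Origin at the centre of its underside, on the bench; z up.
- round_pan: Round open metal pan for the handwheel, fixed to the bench: 152 mm across the rim, 140 mm at the foot (132 mm clear across the floor), rim 20 mm above the bench, wall and floor 4 mm thick. Origin at the centre of its underside, on the bench; z up.
- oil_bottle: Yellow oil bottle, a bystander standing beyond the trays: 60 mm in diameter, 160 mm tall. Origin at the centre of its underside.
- spray_can: White spray can, a bystander standing beyond the trays: 54 mm in diameter, 170 mm tall. Origin at the centre of its underside.
There are look-alikes about, which are no part of the job. Leave any orange look-alike of the round_pan alone.

How it is judged:
At the end, for the whole second after the job is handed in: Both spindles lie level (0.12 rad) on the long tray's floor, both nuts lie flat (0.15 rad) on the square tray's floor, the handwheel lies flat, hub up (0.15 rad), on the round pan's floor, each within 7 mm of its resting height; all at rest (under 0.02 m/s, 0.2 rad/s) (x of spindle_a in the frame of long_tray between -0.045 and 0.045 m and y of spindle_a in the frame of long_tray between -0.062 and 0.062 m and z of spindle_a in the frame of long_tray between 0 and 0.023 m and angle between spindle_a's own x axis and vertical between 1.45 and 1.69 rad and linear speed of each of spindle_a, spindle_b, nut_a, nut_b, handwheel below 0.02 m/s and angular speed of each of spindle_a, spindle_b, nut_a, nut_b, handwheel below 0.2 rad/s and x of spindle_b in the frame of long_tray between -0.045 and 0.045 m and y of spindle_b in the frame of long_tray between -0.062 and 0.062 m and z of spindle_b in the frame of long_tray between 0 and 0.023 m and angle between spindle_b's own x axis and vertical between 1.45 and 1.69 rad and x of nut_a in the frame of square_tray between -0.06 and 0.06 m and y of nut_a in the frame of square_tray between -0.06 and 0.06 m and z of nut_a in the frame of square_tray between 0 and 0.024 m and angle between the z axis of each of nut_a, nut_b and the z axis of square_tray, either way round below 0.15 rad and x of nut_b in the frame of square_tray between -0.06 and 0.06 m and y of nut_b in the frame of square_tray between -0.06 and 0.06 m and z of nut_b in the frame of square_tray between 0 and 0.024 m and x of handwheel in the frame of round_pan between -0.05 and 0.05 m and y of handwheel in the frame of round_pan between -0.05 and 0.05 m and z of handwheel in the frame of round_pan between 0 and 0.011 m and angle between handwheel's own z axis and vertical below 0.15 rad); the robot touches nothing.
It fails at once if a part is dropped or thrown: it moves faster than 0.8 m/s (a fall of about 33 mm) while no finger touches it ((linear speed of spindle_a above 0.8 m/s and contact force between the fingers and spindle_a below 0.05 N) or (linear speed of spindle_b above 0.8 m/s and contact force between the fingers and spindle_b below 0.05 N) or (linear speed of handwheel above 0.8 m/s and contact force between the fingers and handwheel below 0.05 N) or (linear speed of nut_a above 0.8 m/s and contact force between the fingers and nut_a below 0.05 N) or (linear speed of nut_b above 0.8 m/s and contact force between the fingers and nut_b below 0.05 N)).
It fails at once if the oil bottle or the spray can is knocked over (tilted beyond 0.5 rad) (angle between any of oil_bottle, spray_can's own z axis and vertical above 0.5 rad).
It also fails if it takes over 118 s, if anything falls off the work surface, if the arm or the gripper's body presses on something with over 40 N, if the wrist force passes 120 N, or if a joint passes its speed limit or range.

## Working session

There is one attempt and no reset: what is moved stays moved. The work goes in short steps, Python scripts to look and compute and a tool call to move; the robot and the scene stay as the last step left them, time stands still between calls to the robot, and variables do not carry over. Pictures are saved under pics/ and viewed, at most 14 in all, crops included, and the job is handed in when it is done.

Besides the shell and the picture viewer there is one more tool, called after "Request:" as a command line: name --argument value ..., lists and objects as JSON in quotes. send_rows: Moves the arm, as the interface text tells. Its arguments: {"type":"object","properties":{"steps":{"type":"array","items":{"type":"number"}},"fingers":{"type":"number"}},"required":["steps"]}

```bash
mkdir -p pics; cat > h.py <<'E'
import numpy as np, cv2
from scipy.spatial.transform import Rotation as R
from bench import robot
def snap(name,fn=None):
    s=robot.snapshot(name)
    if fn: cv2.imwrite('pics/'+fn,cv2.cvtColor(s['image'],cv2.COLOR_RGB2BGR))
    return s
def ray(s,u,v):
    x=np.array([(u-s['cx'])/s['fx'],(v-s['cy'])/s['fy']]);p=x.copy()
    for _ in range(20): p=x/(1+s['k1']*(p@p))
    return R.from_rotvec(s['orientation']).apply([p[0],p[1],1])
def pt(s,u,v,z):
    d=ray(s,u,v);o=np.array(s['xyz']);return (o+d*(z-o[2])/d[2])
def proj(s,P):
    c=R.from_rotvec(s['orientation']).inv().apply(np.array(P)-s['xyz']);p=c[:2]/c[2]
    p=p*(1+s['k1']*(p@p));return np.array([p[0]*s['fx']+s['cx'],p[1]*s['fy']+s['cy']])
E
python3 - <<'E'
from h import *
for n in('top','scene'):
    s=snap(n,n+'0.png');print({k:s[k] for k in s if k!='image'})
im=cv2.imread('pics/top0.png');cv2.imwrite('pics/top0b.png',cv2.resize(im,(800,600),interpolation=cv2.INTER_CUBIC))
st=robot.get_state();print(st)
E
```

```text
{'fx': 408.4911497944823, 'fy': 408.4911497944823, 'cx': 255.95685216872846, 'cy': 186.03190834174373, 'k1': -0.002960209476960308, 'xyz': array([ 0.34041698, -0.01392758,  0.99001448]), 'orientation': array([-2.15828064,  2.12336714, -0.12217968])}
{'fx': 419.87886803912596, 'fy': 419.87886803912596, 'cx': 249.65125521953965, 'cy': 190.37112623318342, 'k1': -0.025093194896959856, 'xyz': array([ 1.20778856, -0.52932065,  0.71384407]), 'orientation': array([-2.00936883, -1.01444385,  0.53972998])}
{'time_s': 0.1, 'q': array([ 1.01046244,  0.42671062,  0.07386784,  1.60652843, -0.03411919,
        1.11079132, -0.0670894 ]), 'qvel': array([ 0.00068336, -0.00248432, -0.00022897, -0.0019743 , -0.00215416,
       -0.00074345, -0.00023697]), 'effort': array([ 1.06915270e-02, -9.51523590e+01,  3.77208754e+00, -4.64393914e+01,
        1.96448254e-02,  6.66670254e-03, -6.83893791e-05]), 'position': array([ 0.26940709, -0.61851344,  0.23066003]), 'tool_rot': array([-3.07444588e+00, -6.40510329e-01,  4.91385774e-04]), 'ft_force': array([ 0.60153202, -0.61376179,  0.02980352]), 'ft_torque': array([-0.0121532 ,  0.01957931, -0.01072809]), 'finger_force': 0.0, 'width': 0.08553505201342677}
```

View pics/top0b.png

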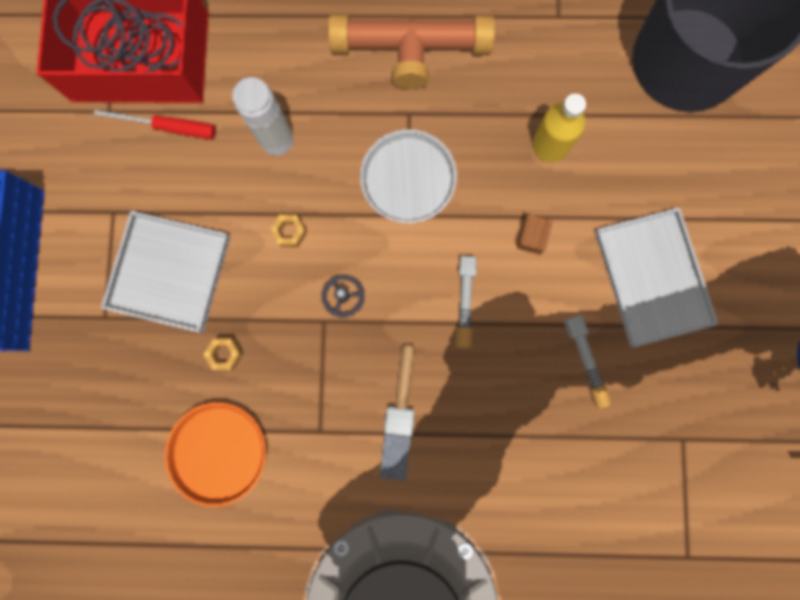

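View pics/scene0.png

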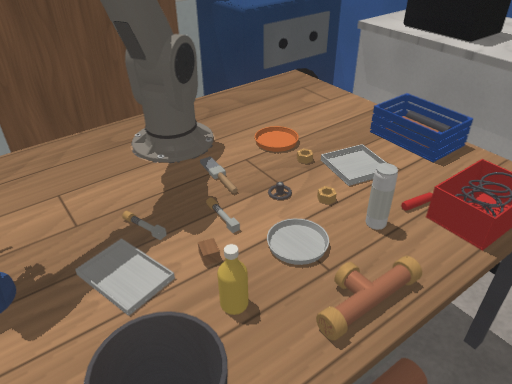

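The top view (800 px scale) shows the square tray at about (167,271) and the round pan at (408,176). The long tray is at (656,277), the nuts at (289,230) and (222,353), the wheel at (343,295), and the spindles at (466,301) and (588,362). I'll zoom in next.

```bash
python3 - <<'E'
import cv2
im=cv2.imread('pics/top0.png')
for n,(x,y) in {'c1':(62,120),'c2':(275,120)}.items():
    c=im[y:y+148,x:x+198]; cv2.imwrite(f'pics/{n}.png',cv2.resize(c,None,fx=4,fy=4,interpolation=cv2.INTER_CUBIC))
E
```

```text
(no output)
```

View pics/c1.png

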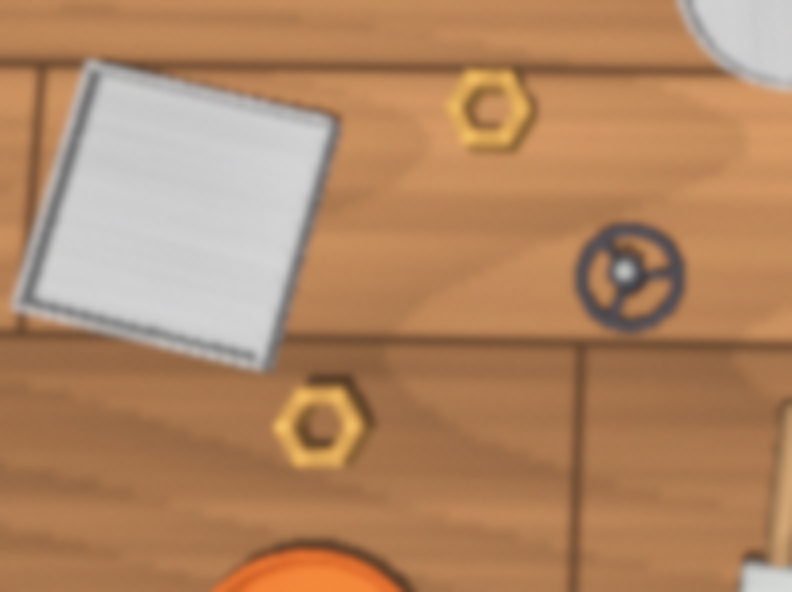

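View pics/c2.png

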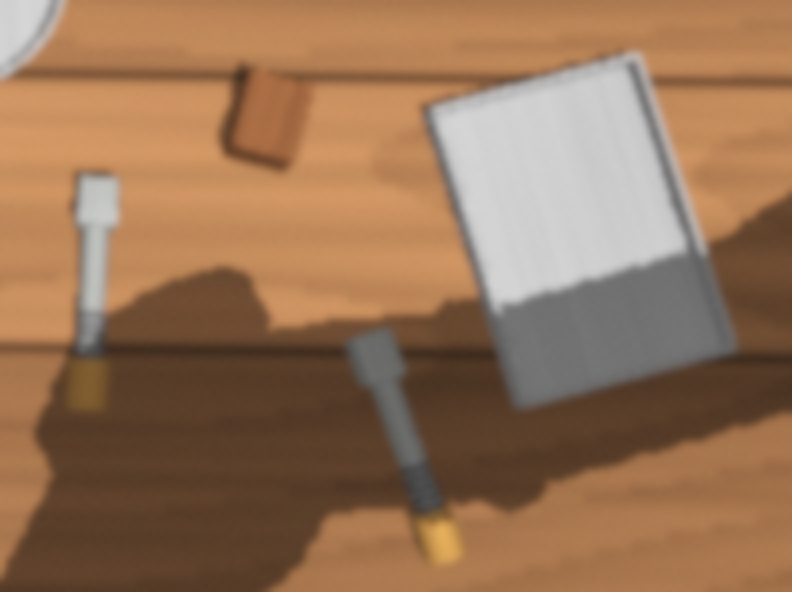

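The crops show nuts at (491,110) and (318,427) and the wheel hub at (625,270). The first spindle runs (98,174)→(88,411) and the second (368,337)→(447,562). The tray corners are clear.

```bash
python3 - <<'E'
from h import *
s=snap('top')
def c(x0,y0): return lambda u,v,z: pt(s,(u+.5)/4-.5+x0,(v+.5)/4-.5+y0,z)
a=c(62,120);b=c(275,120)
np.set_printoptions(precision=4,suppress=True)
def quad(f,ps,z):
    P=np.array([f(u,v,z)[:2] for u,v in ps]);e=np.roll(P,-1,0)-P
    print('quad c',P.mean(0),'len',np.linalg.norm(e,axis=1),'ang',np.degrees(np.arctan2(e[:,1],e[:,0])))
quad(a,[(90,62),(339,119),(268,369),(16,305)],.022)
quad(b,[(425,106),(637,53),(737,347),(519,409)],.018)
for h in [[(447,108),(468,69),(514,69),(535,111),(514,151),(469,150)],[(274,427),(297,387),(341,385),(364,424),(339,466),(296,467)]]: quad(a,h,.026)
print('rim',a(630,277,.007),'hub',a(625,270,.034))
for e in [((98,174),(88,411)),((368,337),(447,562))]:
    P=b(*e[0],.018)[:2];Q=b(*e[1],.016)[:2];print('spin',P,Q,(P+Q)/2,np.linalg.norm(Q-P),np.degrees(np.arctan2(*(Q-P)[::-1])))
def d(u,v,z): return pt(s,(u+.5)/1.5625-.5,(v+.5)/1.5625-.5,z)
print('pan',d(408.5,176,.02),'diam',d(361,176,.02)[1]-d(456,176,.02)[1])
for n,p in dict(bottle=(553,150),can=(279,143),blk=(535,233),brush=(400,400)).items(): print(n,d(*p,.01))
st=robot.get_state();print(st['position'],R.from_rotvec(st['tool_rot']).as_matrix())
E
```

```text
quad c [0.4997 0.372 ] len [0.1595 0.1568 0.1593 0.1544] ang [-102.2306  167.3369   76.9273  -12.6032]
quad c [ 0.5023 -0.3819] len [0.1331 0.1851 0.1348 0.189 ] ang [ -74.9603 -163.9083  106.6741   15.59  ]
quad c [0.5648 0.1834] len [0.0271 0.0281 0.0294 0.0275 0.0273 0.0296] ang [ -25.6649  -89.302  -151.98    154.6266   89.4716   29.4151]
quad c [0.3723 0.278 ] len [0.0269 0.0263 0.0272 0.0283 0.0255 0.0274] ang [ -27.3437  -86.4636 -146.7915  151.4659   92.3256   31.8872]
rim [0.4663 0.0982 0.007 ] hub [0.4669 0.0982 0.034 ]
spin [ 0.5305 -0.0948] [ 0.3877 -0.0895] [ 0.4591 -0.0921] 0.14282747366460322 177.88741201616216
spin [ 0.4342 -0.2551] [ 0.3033 -0.299 ] [ 0.3688 -0.2771] 0.13807134308048027 -161.45388700314416
pan [ 0.6555 -0.0013  0.02  ] diam 0.14939816089713148
bottle [ 0.7041 -0.2303  0.01  ]
can [0.7113 0.2079 0.01  ]
blk [ 0.5687 -0.2003  0.01  ]
brush [0.3075 0.0061 0.01  ]
[ 0.2694 -0.6185  0.2308] [[ 0.9168  0.3993 -0.0005]
 [ 0.3993 -0.9168  0.0009]
 [-0.0001 -0.001  -1.    ]]
```

```bash
cat > plan.py <<'E'
import sys
from h import *
T=dict(s2=(.3688,-.2771,18.5),s1=(.4591,-.0921,-2.1),wh=(.4667,.0982,None),n1=(.5648,.1834,-28.9),n2=(.3723,.278,-27.5),pan=(.6555,-.0013,None))
def off(c,a,dx,dy,ps=None):
    r=np.radians(a);return (c[0]+dx*np.cos(r)-dy*np.sin(r),c[1]+dx*np.sin(r)+dy*np.cos(r),a)
T['L2']=off((.5023,-.3819),15.8,0,-.025);T['L1']=off((.5023,-.3819),15.8,0,.025)
T['Q1']=off((.4997,.372),-12.6,.034,0);T['Q2']=off((.4997,.372),-12.6,-.034,0)
st=robot.get_state();M=R.from_rotvec(st['tool_rot']).as_matrix();psi=np.degrees(np.arctan2(M[1,0],M[0,0]))
print('t',st['time_s'],'pos',st['position'].round(4),'psi',psi.round(1),'w',round(st['width'],4),'ff',st['finger_force'],'F',st['ft_force'].round(1))
for a in sys.argv[1:]:
    n,z=a.split(':');x,y,p=T[n];p=psi if p is None else p
    M2=R.from_euler('z',np.radians(p-psi)).as_matrix()@M
    print(n,(round(x,4),round(y,4)),'turn',round((psi-p)/6,2),'xyz units',(M2.T@(np.array([x,y,float(z)])-st['position'])/.025).round(2))
E
python3 plan.py s2:.09
```

```text
t 0.15 pos [ 0.2694 -0.6185  0.2308] psi 23.5 w 0.0854 ff 0.0 F [-0.1  0.5  0.1]
s2 (0.3688, -0.2771) turn 0.84 xyz units [  8.1  -11.68   5.64]
```

Request:
send_rows --steps '[0, 0, 0, 0.84, 0.58, -0.83, 0.4, 0, 0.58, -0.83, 0.4, 0, 0.58, -0.83, 0.4, 0, 0.58, -0.83, 0.4, 0, 0.58, -0.83, 0.4, 0, 0.58, -0.83, 0.4, 0, 0.58, -0.83, 0.4, 0, 0.58, -0.83, 0.4, 0, 0.58, -0.83, 0.4, 0, 0.58, -0.83, 0.4, 0, 0.58, -0.83, 0.4, 0, 0.58, -0.83, 0.4, 0, 0.58, -0.83, 0.4, 0, 0.58, -0.84, 0.4, 0, 0, 0, 0, 0, 0, 0, 0, 0]' --fingers 1

```text
time_s: 2.28
position: [0.3698, -0.2792, 0.0915]
tool_rot: [3.101, 0.505, 0.0]
ft_force: [0.2, -0.3, 0.2]
width: 0.0855
finger_force: 0.0
```

```bash
python3 plan.py s2:.003; python3 -c "
from h import *
snap('top','t1.png');im=cv2.imread('pics/t1.png')[150:298,275:473];cv2.imwrite('pics/t1c.png',cv2.resize(im,None,fx=4,fy=4,interpolation=2))"
```

```text
t 2.275 pos [ 0.3698 -0.2792  0.0915] psi 18.5 w 0.0855 ff 0.0 F [ 0.2 -0.3  0.2]
s2 (0.3688, -0.2771) turn -0.0 xyz units [-0.01 -0.09  3.54]
```

Request:
send_rows --steps '[0, -0.09, 0.9, 0, 0, 0, 0.9, 0, 0, 0, 0.9, 0, 0, 0, 0.5, 0, 0, 0, 0.3, 0, 0, 0, 0, 0, 0, 0, 0, 0]'

```text
time_s: 3.2
position: [0.3694, -0.2768, 0.0044]
tool_rot: [3.1, 0.505, 0.001]
ft_force: [0.5, -0.1, -0.0]
width: 0.0854
finger_force: 0.0
```

Request:
send_rows --steps '[0, 0, 0, 0, 0, 0, 0, 0, 0, 0, 0, 0, 0, 0, 0, 0, 0, 0, 0, 0, 0, 0, 0, 0, 0, 0, 0, 0, 0, 0, 0, 0]' --fingers 0

```text
time_s: 4.2
position: [0.3692, -0.2766, 0.0041]
tool_rot: [3.101, 0.505, 0.0]
ft_force: [-1.1, 1.6, 7.9]
width: 0.0133
finger_force: 58.5
```

Request:
send_rows --steps '[0, 0, 0, 0, 0, 0, 0, 0, 0, 0, 0.07, 0, 0, 0, 0.07, 0, 0, 0, 0, 0]' --fingers 0.4

```text
time_s: 4.82
position: [0.369, -0.2765, 0.0001]
tool_rot: [-3.1, -0.505, 0.0]
ft_force: [0.4, 0.1, -0.2]
width: 0.0342
finger_force: 0.0
```

Request:
send_rows --steps '[0, 0, 0, 0, 0, 0, 0, 0, 0, 0, 0, 0, 0, 0, 0, 0, 0, 0, 0, 0, 0, 0, 0, 0]' --fingers 0

```text
time_s: 5.58
position: [0.3692, -0.2767, 0.0005]
tool_rot: [3.101, 0.505, 0.0]
ft_force: [-1.2, -0.3, 5.5]
width: 0.0138
finger_force: 59.4
```

Request:
send_rows --steps '[0, 0, -0.1, 0, 0, 0, -0.15, 0, 0, 0, -0.15, 0, 0, 0, -0.2, 0, 0, 0, -0.2, 0, 0, 0, 0, 0, 0, 0, 0, 0]'

```text
time_s: 6.45
position: [0.3691, -0.2765, 0.0203]
tool_rot: [3.101, 0.505, 0.0]
ft_force: [0.8, -0.1, -3.0]
width: 0.0135
finger_force: 58.5
```

```bash
python3 - <<'E'
from h import *
s=snap('scene');u,v=proj(s,[.369,-.277,.03]).astype(int);print(u,v)
c=cv2.cvtColor(s['image'],4)[max(v-60,0):v+60,max(u-80,0):u+80];cv2.imwrite('pics/g1.png',cv2.resize(c,None,fx=4,fy=4,interpolation=2))
E
python3 plan.py
```

```text
141 218
t 6.5 pos [ 0.3691 -0.2765  0.0202] psi 18.5 w 0.014 ff 58.50152313709259 F [-1.  -0.2 -2.8]
```

View pics/g1.png

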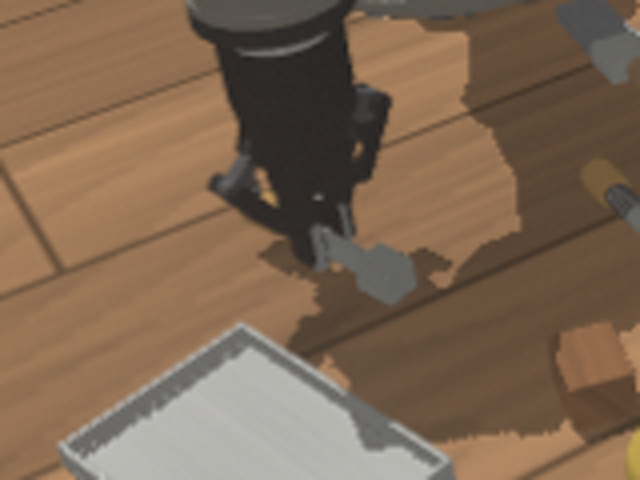

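The spindle is held level and the load of about 2.8 N matches its weight. Next I carry it to the tray.

```bash
python3 plan.py L2:.07 L2:.0055
```

```text
t 6.5 pos [ 0.3691 -0.2765  0.0202] psi 18.5 w 0.014 ff 58.50152313709259 F [-1.  -0.2 -2.8]
L2 (np.float64(0.5091), np.float64(-0.406)) turn 0.45 xyz units [ 3.98  6.51 -1.99]
L2 (np.float64(0.5091), np.float64(-0.406)) turn 0.45 xyz units [3.98 6.51 0.59]
```

Request:
send_rows --steps '[0, 0, -0.5, 0.2, 0, 0, -0.75, 0.25, 0, 0, -0.75, 0, 0.2, 0.31, 0, 0, 0.45, 0.75, 0, 0, 0.5, 0.8, 0, 0, 0.5, 0.8, 0, 0, 0.5, 0.8, 0, 0, 0.5, 0.8, 0, 0, 0.5, 0.85, 0, 0, 0.45, 0.75, 0, 0, 0.25, 0.4, 0, 0, 0.13, 0.25, 0, 0, 0, 0, 0, 0, 0, 0, 0, 0]'

```text
time_s: 8.38
position: [0.5087, -0.4057, 0.0703]
tool_rot: [-3.111, -0.432, 0.0]
ft_force: [-1.0, -0.1, -3.0]
width: 0.0135
finger_force: 58.7
```

```bash
python3 plan.py L2:.0055
```

```text
t 8.375 pos [ 0.5087 -0.4057  0.0703] psi 15.8 w 0.0135 ff 58.693528175354004 F [-1.  -0.1 -3. ]
L2 (np.float64(0.5091), np.float64(-0.406)) turn -0.0 xyz units [0.01 0.02 2.59]
```

Request:
send_rows --steps '[0, 0, 0.6, 0, 0, 0, 0.6, 0, 0, 0, 0.6, 0, 0, 0, 0.4, 0, 0, 0, 0.2, 0, 0, 0, 0.12, 0, 0, 0, 0.07, 0, 0, 0, 0, 0, 0, 0, 0, 0]'

```text
time_s: 9.5
position: [0.5093, -0.4062, 0.0059]
tool_rot: [3.112, 0.432, 0.001]
ft_force: [0.2, -0.3, -2.4]
width: 0.0139
finger_force: 58.7
```

Request:
send_rows --steps '[0, 0, 0.04, 0, 0, 0, 0, 0, 0, 0, 0, 0]'

```text
time_s: 9.88
position: [0.5092, -0.4061, 0.0046]
tool_rot: [3.112, 0.432, 0.0]
ft_force: [0.3, -0.8, -0.9]
width: 0.0137
finger_force: 58.9
```

Request:
send_rows --steps '[0, 0, 0, 0, 0, 0, 0, 0, 0, 0, 0, 0, 0, 0, -0.2, 0, 0, 0, -0.5, 0, 0, 0, -1, 0, 0, 0, -1, 0, 0, 0, -0.8, 0]' --fingers 0.4

```text
time_s: 10.88
position: [0.5094, -0.4063, 0.0941]
tool_rot: [3.111, 0.431, 0.002]
ft_force: [1.0, 1.1, -0.3]
width: 0.0341
finger_force: 0.0
```

```bash
python3 plan.py s1:.09
```

```text
t 10.875 pos [ 0.5094 -0.4063  0.0941] psi 15.8 w 0.0341 ff 0.0 F [ 1.   1.1 -0.3]
s1 (0.4591, -0.0921) turn 2.98 xyz units [ -2.47 -12.49   0.15]
```

Request:
send_rows --steps '[0, 0, 0, 1, 0, 0, 0, 1, 0, 0, 0, 0.98, -0.19, -0.96, 0, 0, -0.19, -0.96, 0, 0, -0.19, -0.96, 0, 0, -0.19, -0.96, 0, 0, -0.19, -0.96, 0, 0, -0.19, -0.96, 0, 0, -0.19, -0.96, 0, 0, -0.19, -0.96, 0, 0, -0.19, -0.96, 0, 0, -0.19, -0.96, 0, 0, -0.19, -0.96, 0, 0, -0.19, -0.96, 0, 0, -0.19, -0.97, 0, 0, 0, 0, 0.15, 0, 0, 0, 0, 0]' --fingers 0.7

```text
time_s: 13.12
position: [0.4587, -0.092, 0.0883]
tool_rot: [3.141, -0.057, -0.0]
ft_force: [0.4, -0.3, -0.1]
width: 0.0597
finger_force: 0.0
```

```bash
python3 plan.py s1:.001
```

```text
t 13.125 pos [ 0.4587 -0.092   0.0883] psi -2.1 w 0.0597 ff 0.0 F [ 0.4 -0.3 -0.1]
s1 (0.4591, -0.0921) turn 0.0 xyz units [0.02 0.   3.49]
```

Request:
send_rows --steps '[0, 0, 0.9, 0, 0, 0, 0.9, 0, 0, 0, 0.8, 0, 0, 0, 0.5, 0, 0, 0, 0.3, 0, 0, 0, 0.08, 0, 0, 0, 0, 0, 0, 0, 0, 0]'

```text
time_s: 14.12
position: [0.4591, -0.0918, 0.0018]
tool_rot: [3.141, -0.057, 0.001]
ft_force: [-0.4, -0.8, 0.7]
width: 0.0598
finger_force: 0.0
```

Request:
send_rows --steps '[0, 0, 0, 0, 0, 0, 0, 0, 0, 0, 0, 0, 0, 0, 0, 0, 0, 0, 0, 0, 0, 0, 0, 0, 0, 0, 0, 0, 0, 0, 0, 0]' --fingers 0

```text
time_s: 15.12
position: [0.4589, -0.0918, 0.0016]
tool_rot: [-3.141, 0.057, -0.0]
ft_force: [-2.2, 0.4, 7.5]
width: 0.0137
finger_force: 58.4
```

Request:
send_rows --steps '[0, 0, -0.1, 0, 0, 0, -0.3, 0, 0, 0, -0.6, 0, 0, 0, -1, 0, 0, 0, -0.8, 0, 0, 0, 0, 0, 0, 0, 0, 0]'

```text
time_s: 16.0
position: [0.4587, -0.0917, 0.0713]
tool_rot: [-3.141, 0.057, -0.0]
ft_force: [0.1, 0.2, -2.5]
width: 0.0138
finger_force: 58.5
```

```bash
python3 plan.py L1:.07
```

```text
t 16.0 pos [ 0.4587 -0.0917  0.0713] psi -2.1 w 0.0138 ff 58.547964692115784 F [ 0.1  0.2 -2.5]
L1 (np.float64(0.4955), np.float64(-0.3578)) turn -2.98 xyz units [-1.48 10.64  0.05]
```

Request:
send_rows --steps '[0, 0, 0, -0.98, 0, 0, 0, -1, 0, 0, 0, -1, -0.06, 0.5, 0, 0, -0.14, 0.9, 0, 0, -0.14, 0.95, 0, 0, -0.14, 0.95, 0, 0, -0.14, 0.95, 0, 0, -0.14, 0.95, 0, 0, -0.14, 0.95, 0, 0, -0.14, 0.95, 0, 0, -0.14, 0.95, 0, 0, -0.14, 0.95, 0, 0, -0.1, 0.8, 0, 0, -0.06, 0.5, 0, 0, 0, 0.34, 0, 0, 0, 0, 0, 0, 0, 0, 0, 0]'

```text
time_s: 18.25
position: [0.4957, -0.357, 0.0713]
tool_rot: [-3.111, -0.432, 0.0]
ft_force: [0.0, 0.4, -2.6]
width: 0.0139
finger_force: 58.6
```

```bash
python3 plan.py L1:.0062; python3 - <<'E'
from h import *
s=snap('top')
c=cv2.cvtColor(s['image'],4)[120:268,314:512];cv2.imwrite('pics/p2.png',cv2.resize(c,None,fx=4,fy=4,interpolation=2))
E
```

```text
t 18.25 pos [ 0.4957 -0.357   0.0713] psi 15.8 w 0.0139 ff 58.63246142864227 F [ 0.   0.4 -2.6]
L1 (np.float64(0.4955), np.float64(-0.3578)) turn 0.0 xyz units [-0.02  0.03  2.6 ]
```

View pics/p2.png

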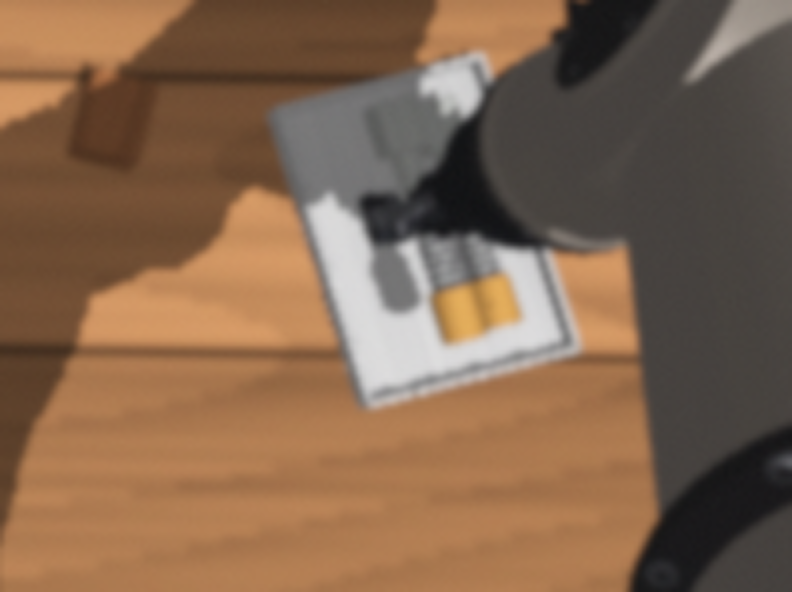

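The held spindle looks close to the first one because of parallax. Corrected for height, they are about 48 mm apart, so I lower it.

Request:
send_rows --steps '[0, 0.03, 0.6, 0, 0, 0, 0.6, 0, 0, 0, 0.6, 0, 0, 0, 0.4, 0, 0, 0, 0.2, 0, 0, 0, 0.12, 0, 0, 0, 0.07, 0, 0, 0, 0.04, 0, 0, 0, 0, 0, 0, 0, 0, 0]'

```text
time_s: 19.55
position: [0.4959, -0.3586, 0.0058]
tool_rot: [3.112, 0.432, 0.0]
ft_force: [0.1, -1.1, -1.6]
width: 0.0138
finger_force: 58.7
```

Request:
send_rows --steps '[0, 0, 0, 0, 0, 0, 0, 0, 0, 0, 0, 0, 0, 0, -0.2, 0, 0, 0, -0.5, 0, 0, 0, -1, 0, 0, 0, -1, 0, 0, 0, -0.8, 0]' --fingers 0.4

```text
time_s: 20.55
position: [0.4961, -0.3588, 0.095]
tool_rot: [3.111, 0.431, 0.002]
ft_force: [-0.3, -0.9, -0.2]
width: 0.0344
finger_force: 0.0
```

```bash
python3 plan.py wh:.09
```

```text
t 20.55 pos [ 0.4961 -0.3588  0.095 ] psi 15.8 w 0.0344 ff 0.0 F [-0.3 -0.9 -0.2]
wh (0.4667, 0.0982) turn 0.0 xyz units [  3.84 -17.91   0.19]
```

Request:
send_rows --steps '[0.2, -0.94, 0, 0, 0.2, -0.94, 0, 0, 0.2, -0.94, 0, 0, 0.2, -0.94, 0, 0, 0.2, -0.94, 0, 0, 0.2, -0.94, 0, 0, 0.2, -0.94, 0, 0, 0.2, -0.94, 0, 0, 0.2, -0.94, 0, 0, 0.2, -0.94, 0, 0, 0.2, -0.94, 0, 0, 0.2, -0.94, 0, 0, 0.2, -0.94, 0, 0, 0.2, -0.94, 0, 0, 0.2, -0.94, 0, 0, 0.2, -0.94, 0, 0, 0.2, -0.94, 0, 0, 0.2, -0.94, 0, 0, 0.24, -0.98, 0, 0, 0, 0, 0, 0]' --fingers 0.7

```text
time_s: 23.05
position: [0.4653, 0.1004, 0.0929]
tool_rot: [-3.11, -0.437, 0.001]
ft_force: [-0.3, -0.2, -0.2]
width: 0.0598
finger_force: 0.0
```

```bash
python3 plan.py wh:.0125
```

```text
t 23.05 pos [0.4653 0.1004 0.0929] psi 16.0 w 0.0598 ff 0.0 F [-0.3 -0.2 -0.2]
wh (0.4667, 0.0982) turn 0.0 xyz units [0.03 0.1  3.22]
```

Request:
send_rows --steps '[0.02, 0.03, 0.9, 0, 0, 0, 0.9, 0, 0, 0, 0.7, 0, 0, 0, 0.4, 0, 0, 0, 0.2, 0, 0, 0, 0.05, 0, 0, 0, 0, 0, 0, 0, 0, 0]'

```text
time_s: 24.05
position: [0.4673, 0.0977, 0.0147]
tool_rot: [-3.112, -0.432, -0.001]
ft_force: [-0.6, 0.3, 0.2]
width: 0.0599
finger_force: 0.0
```

```bash
python3 plan.py wh:.0125
```

```text
t 24.05 pos [0.4673 0.0977 0.0147] psi 15.8 w 0.0599 ff 0.0 F [-0.6  0.3  0.2]
wh (0.4667, 0.0982) turn 0.0 xyz units [-0.02 -0.03  0.09]
```

Request:
send_rows --steps '[-0.02, -0.02, 0.06, 0, 0, 0, 0, 0]'

```text
time_s: 24.3
position: [0.4664, 0.098, 0.0128]
tool_rot: [-3.112, -0.432, 0.0]
ft_force: [-0.6, 0.4, 0.1]
width: 0.0599
finger_force: 0.0
```

Request:
send_rows --steps '[0, 0, 0, 0, 0, 0, 0, 0, 0, 0, 0, 0, 0, 0, 0, 0, 0, 0, 0, 0, 0, 0, 0, 0, 0, 0, 0, 0]' --fingers 0

```text
time_s: 25.18
position: [0.4666, 0.098, 0.0131]
tool_rot: [-3.112, -0.432, -0.0]
ft_force: [-2.4, -0.6, 7.4]
width: 0.0189
finger_force: 58.4
```

Request:
send_rows --steps '[0, 0, -0.1, 0, 0, 0, -0.3, 0, 0, 0, -0.6, 0, 0, 0, -1, 0, 0, 0, -0.4, 0, 0, 0, 0, 0, 0, 0, 0, 0]'

```text
time_s: 26.05
position: [0.4662, 0.0979, 0.0724]
tool_rot: [3.112, 0.432, -0.001]
ft_force: [0.1, 0.4, -0.9]
width: 0.0189
finger_force: 58.6
```

```bash
python3 plan.py pan:.07;python3 - <<'E'
from h import *
s=snap('scene');u,v=proj(s,[.467,.098,.07]).astype(int)
c=cv2.cvtColor(s['image'],4)[max(v-60,0):v+60,max(u-80,0):u+80];cv2.imwrite('pics/g2.png',cv2.resize(c,None,fx=4,fy=4,interpolation=2))
E
```

```text
t 26.05 pos [0.4662 0.0979 0.0724] psi 15.8 w 0.0189 ff 58.647950291633606 F [ 0.1  0.4 -0.9]
pan (0.6555, -0.0013) turn 0.0 xyz units [6.21 5.88 0.09]
```

View pics/g2.png

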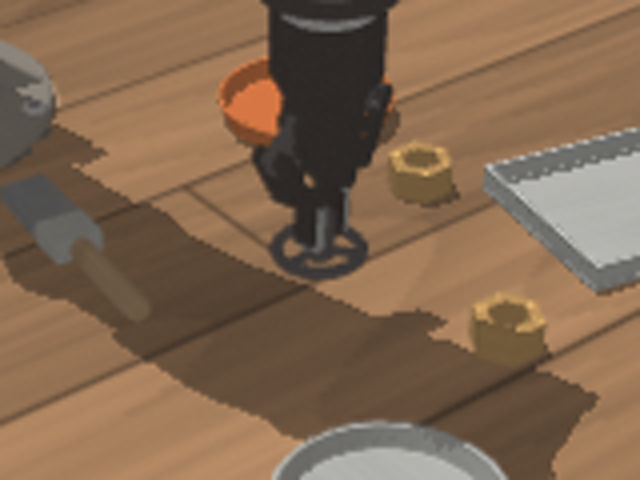

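The wheel is held level by its hub. Next it goes over the pan.

Request:
send_rows --steps '[0.3, 0.3, 0, 0, 0.7, 0.7, 0, 0, 0.8, 0.75, 0, 0, 0.8, 0.75, 0, 0, 0.8, 0.75, 0, 0, 0.8, 0.75, 0, 0, 0.8, 0.75, 0, 0, 0.6, 0.55, 0, 0, 0.4, 0.36, 0, 0, 0.21, 0.22, 0, 0, 0, 0, 0, 0, 0, 0, 0, 0]'

```text
time_s: 27.6
position: [0.6553, -0.0008, 0.0728]
tool_rot: [-3.111, -0.432, 0.001]
ft_force: [1.0, 0.0, -1.7]
width: 0.0188
finger_force: 58.7
```

Request:
send_rows --steps '[0, 0, 0.6, 0, 0, 0, 0.6, 0, 0, 0, 0.5, 0, 0, 0, 0.2, 0, 0, 0, 0.15, 0, 0, 0, 0.06, 0, 0, 0, 0, 0, 0, 0, 0, 0]'

```text
time_s: 28.6
position: [0.656, -0.0012, 0.0204]
tool_rot: [-3.112, -0.432, -0.001]
ft_force: [0.7, 0.2, -1.1]
width: 0.0192
finger_force: 58.7
```

```bash
python3 plan.py pan:.0175
```

```text
t 28.6 pos [ 0.656  -0.0012  0.0204] psi 15.8 w 0.0192 ff 58.68451237678528 F [ 0.7  0.2 -1.1]
pan (0.6555, -0.0013) turn 0.0 xyz units [-0.02 -0.    0.12]
```

Request:
send_rows --steps '[0, 0, 0.08, 0, 0, 0, 0.04, 0, 0, 0, 0, 0, 0, 0, 0, 0]'

```text
time_s: 29.1
position: [0.6558, -0.0012, 0.0172]
tool_rot: [-3.112, -0.432, -0.0]
ft_force: [-0.6, -0.4, 2.6]
width: 0.0189
finger_force: 59.0
```

Request:
send_rows --steps '[0, 0, 0, 0, 0, 0, 0, 0, 0, 0, 0, 0, 0, 0, 0, 0, 0, 0, -0.3, 0, 0, 0, -0.8, 0, 0, 0, -1, 0, 0, 0, -0.9, 0]' --fingers 0.6

```text
time_s: 30.1
position: [0.6563, -0.0012, 0.0946]
tool_rot: [3.112, 0.432, 0.002]
ft_force: [0.8, 0.4, -0.6]
width: 0.0511
finger_force: 0.0
```

```bash
python3 plan.py n1:.09
```

```text
t 30.1 pos [ 0.6563 -0.0012  0.0946] psi 15.8 w 0.0511 ff 0.0 F [ 0.8  0.4 -0.6]
n1 (0.5648, 0.1834) turn 7.45 xyz units [-6.77 -4.7   0.17]
```

Request:
send_rows --steps '[0, 0, 0, 1, 0, 0, 0, 1, 0, 0, 0, 1, 0, 0, 0, 1, 0, 0, 0, 1, 0, 0, 0, 1, 0, 0, 0, 1, 0, 0, 0, 0.45, -0.85, -0.59, 0, 0, -0.85, -0.59, 0, 0, -0.85, -0.59, 0, 0, -0.85, -0.59, 0, 0, -0.85, -0.59, 0, 0, -0.85, -0.59, 0, 0, -0.85, -0.59, 0, 0, -0.82, -0.57, 0, 0, 0, 0, 0, 0, 0, 0, 0, 0]' --fingers 1

```text
time_s: 32.35
position: [0.565, 0.1831, 0.0931]
tool_rot: [-3.041, 0.784, -0.002]
ft_force: [0.7, 0.1, 0.3]
width: 0.0851
finger_force: 0.0
```

```bash
python3 plan.py n1:.001
```

```text
t 32.35 pos [0.565  0.1831 0.0931] psi -28.9 w 0.0851 ff 0.0 F [0.7 0.1 0.3]
n1 (0.5648, 0.1834) turn -0.0 xyz units [-0.02 -0.    3.69]
```

Request:
send_rows --steps '[0, 0, 0.9, 0, 0, 0, 0.9, 0, 0, 0, 0.8, 0, 0, 0, 0.5, 0, 0, 0, 0.4, 0, 0, 0, 0.17, 0, 0, 0, 0, 0, 0, 0, 0, 0]'

```text
time_s: 33.35
position: [0.5648, 0.1836, 0.0008]
tool_rot: [-3.042, 0.784, -0.001]
ft_force: [0.1, -0.2, 0.8]
width: 0.0856
finger_force: 0.0
```

Request:
send_rows --steps '[0, 0, 0, 0, 0, 0, 0, 0, 0, 0, 0, 0, 0, 0, 0, 0, 0, 0, 0, 0, 0, 0, 0, 0, 0, 0, 0, 0]' --fingers 0

```text
time_s: 34.22
position: [0.5647, 0.1836, 0.0009]
tool_rot: [-3.042, 0.784, -0.001]
ft_force: [-0.8, -0.5, 6.8]
width: 0.0448
finger_force: 61.9
```

Request:
send_rows --steps '[0, 0, -0.1, 0, 0, 0, -0.3, 0, 0, 0, -0.6, 0, 0, 0, -1, 0, 0, 0, -0.8, 0, 0, 0, 0, 0, 0, 0, 0, 0]'

```text
time_s: 35.1
position: [0.5643, 0.1834, 0.0703]
tool_rot: [-3.042, 0.784, 0.0]
ft_force: [-0.9, -0.1, -0.5]
width: 0.045
finger_force: 61.4
```

```bash
python3 plan.py Q1:.07
```

```text
t 35.1 pos [0.5643 0.1834 0.0703] psi -28.9 w 0.045 ff 61.367805185727775 F [-0.9 -0.1 -0.5]
Q1 (np.float64(0.5329), np.float64(0.3646)) turn -2.72 xyz units [-2.81 -6.8   0.01]
```

Request:
send_rows --steps '[0, 0, 0, -0.9, 0, 0, 0, -0.9, 0, 0, 0, -0.92, -0.15, -0.35, 0, 0, -0.3, -0.75, 0, 0, -0.38, -0.9, 0, 0, -0.38, -0.9, 0, 0, -0.38, -0.9, 0, 0, -0.38, -0.9, 0, 0, -0.35, -0.9, 0, 0, -0.25, -0.6, 0, 0, -0.15, -0.35, 0, 0, -0.09, -0.25, 0, 0, 0, 0, 0, 0, 0, 0, 0, 0]'

```text
time_s: 36.98
position: [0.5333, 0.3639, 0.0703]
tool_rot: [3.122, -0.346, 0.0]
ft_force: [0.2, -0.5, -0.9]
width: 0.0451
finger_force: 61.4
```

```bash
python3 plan.py Q1:.005;python3 - <<'E'
from h import *
s=snap('scene');u,v=proj(s,[.533,.365,.07]).astype(int)
c=cv2.cvtColor(s['image'],4)[max(v-60,0):v+60,max(u-80,0):u+80];cv2.imwrite('pics/g3.png',cv2.resize(c,None,fx=4,fy=4,interpolation=2))
E
```

```text
t 36.975 pos [0.5333 0.3639 0.0703] psi -12.6 w 0.0451 ff 61.39057766762562 F [ 0.2 -0.5 -0.9]
Q1 (np.float64(0.5329), np.float64(0.3646)) turn -0.01 xyz units [-0.02 -0.03  2.61]
```

View pics/g3.png

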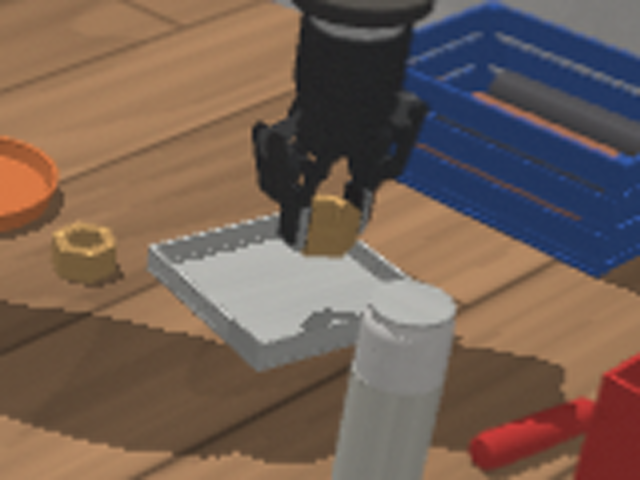

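The nut is held level over the tray, so I lower it.

Request:
send_rows --steps '[0, 0, 0.6, 0, 0, 0, 0.6, 0, 0, 0, 0.6, 0, 0, 0, 0.4, 0, 0, 0, 0.2, 0, 0, 0, 0.12, 0, 0, 0, 0.08, 0, 0, 0, 0, 0, 0, 0, 0, 0]'

```text
time_s: 38.15
position: [0.5331, 0.3648, 0.0057]
tool_rot: [-3.122, 0.344, -0.0]
ft_force: [0.5, 0.4, -1.8]
width: 0.045
finger_force: 61.4
```

```bash
python3 plan.py
```

```text
t 38.15 pos [0.5331 0.3648 0.0057] psi -12.6 w 0.045 ff 61.390193057013676 F [ 0.5  0.4 -1.8]
```

Request:
send_rows --steps '[0, 0, 0.03, 0, 0, 0, 0, 0, 0, 0, 0, 0]'

```text
time_s: 38.52
position: [0.5331, 0.3648, 0.0049]
tool_rot: [-3.122, 0.344, -0.0]
ft_force: [0.1, -0.7, 4.4]
width: 0.0453
finger_force: 61.8
```

Request:
send_rows --steps '[0, 0, 0, 0, 0, 0, 0, 0, 0, 0, 0, 0, 0, 0, 0, 0, 0, 0, -0.3, 0, 0, 0, -0.8, 0, 0, 0, -1, 0, 0, 0, -0.9, 0, 0, 0, -0.4, 0]' --fingers 0.85

```text
time_s: 39.65
position: [0.5337, 0.3652, 0.0923]
tool_rot: [-3.121, 0.344, -0.003]
ft_force: [-0.4, 0.2, -1.2]
width: 0.0726
finger_force: 0.0
```

```bash
python3 plan.py n2:.09
```

```text
t 39.65 pos [0.5337 0.3652 0.0923] psi -12.6 w 0.0726 ff 0.0 F [-0.4  0.2 -1.2]
n2 (0.3723, 0.278) turn 2.48 xyz units [-4.12  6.08  0.07]
```

Request:
send_rows --steps '[0, 0, 0, 0.8, 0, 0, 0, 0.8, 0, 0, 0, 0.88, -0.5, 0.75, 0, 0, -0.6, 0.9, 0, 0, -0.6, 0.9, 0, 0, -0.6, 0.9, 0, 0, -0.6, 0.9, 0, 0, -0.6, 0.9, 0, 0, -0.5, 0.7, 0, 0, -0.12, 0.13, 0, 0, 0, 0, 0, 0, 0, 0, 0, 0]' --fingers 1

```text
time_s: 41.28
position: [0.3722, 0.2778, 0.0897]
tool_rot: [-3.051, 0.746, -0.001]
ft_force: [0.1, 0.2, -0.2]
width: 0.0852
finger_force: 0.0
```

```bash
python3 plan.py n2:.001
```

```text
t 41.275 pos [0.3722 0.2778 0.0897] psi -27.5 w 0.0852 ff 0.0 F [ 0.1  0.2 -0.2]
n2 (0.3723, 0.278) turn 0.01 xyz units [-0.   -0.01  3.55]
```

Request:
send_rows --steps '[0, 0, 0.9, 0, 0, 0, 0.9, 0, 0, 0, 0.8, 0, 0, 0, 0.5, 0, 0, 0, 0.3, 0, 0, 0, 0.14, 0, 0, 0, 0, 0, 0, 0, 0, 0]'

```text
time_s: 42.28
position: [0.3717, 0.2775, 0.0015]
tool_rot: [-3.051, 0.746, -0.001]
ft_force: [0.7, -0.4, 0.0]
width: 0.0855
finger_force: 0.0
```

Request:
send_rows --steps '[0, 0, 0, 0, 0, 0, 0, 0, 0, 0, 0, 0, 0, 0, 0, 0, 0, 0, 0, 0, 0, 0, 0, 0, 0, 0, 0, 0]' --fingers 0

```text
time_s: 43.15
position: [0.3716, 0.2775, 0.0015]
tool_rot: [-3.051, 0.746, -0.0]
ft_force: [-3.2, -1.4, 10.9]
width: 0.045
finger_force: 60.2
```

Request:
send_rows --steps '[0, 0, -0.1, 0, 0, 0, -0.3, 0, 0, 0, -0.6, 0, 0, 0, -1, 0, 0, 0, -0.8, 0, 0, 0, 0, 0, 0, 0, 0, 0]'

```text
time_s: 44.02
position: [0.3713, 0.2773, 0.0711]
tool_rot: [-3.052, 0.745, 0.0]
ft_force: [-0.4, 0.3, -0.9]
width: 0.0449
finger_force: 61.6
```

```bash
python3 plan.py Q2:.07
```

```text
t 44.025 pos [0.3713 0.2773 0.0711] psi -27.4 w 0.0449 ff 61.55059890552366 F [-0.4  0.3 -0.9]
Q2 (np.float64(0.4665), np.float64(0.3794)) turn -2.47 xyz units [ 2.83 -4.82  0.05]
```

Request:
send_rows --steps '[0, 0, 0, -0.8, 0, 0, 0, -0.8, 0, 0, 0, -0.87, 0.2, -0.35, 0, 0, 0.4, -0.7, 0, 0, 0.5, -0.85, 0, 0, 0.5, -0.85, 0, 0, 0.5, -0.85, 0, 0, 0.4, -0.7, 0, 0, 0.23, -0.35, 0, 0, 0.1, -0.17, 0, 0, 0, 0, 0, 0, 0, 0, 0, 0]'

```text
time_s: 45.65
position: [0.4666, 0.3789, 0.0711]
tool_rot: [3.122, -0.347, -0.0]
ft_force: [0.6, 0.2, -1.2]
width: 0.045
finger_force: 61.6
```

```bash
python3 plan.py Q2:.0055;python3 - <<'E'
from h import *
s=snap('scene');u,v=proj(s,[.47,.375,.05]).astype(int)
c=cv2.cvtColor(s['image'],4)[max(v-60,0):v+60,max(u-80,0):u+80];cv2.imwrite('pics/g4.png',cv2.resize(c,None,fx=4,fy=4,interpolation=2))
E
```

```text
t 45.65 pos [0.4666 0.3789 0.0711] psi -12.7 w 0.045 ff 61.60477856370562 F [ 0.6  0.2 -1.2]
Q2 (np.float64(0.4665), np.float64(0.3794)) turn -0.01 xyz units [-0.01 -0.02  2.62]
```

View pics/g4.png

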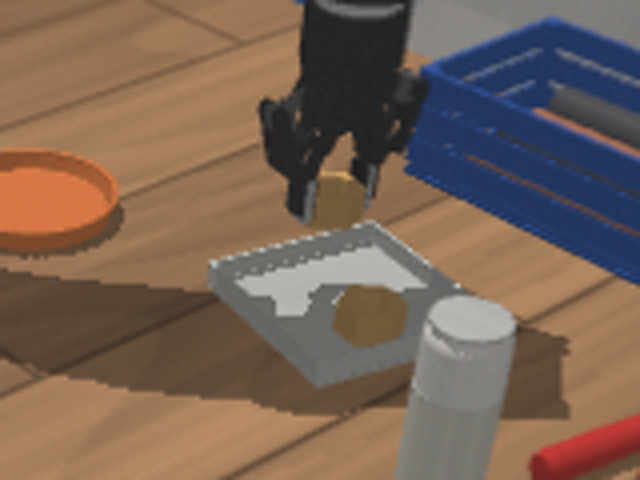

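The second nut is held level. In the shadowed tray I can't see the first nut's hole, so I'll check it before going on.

```bash
python3 - <<'E'
from h import *
o=[]
for n in('scene','top'):
    s=snap(n);u,v=proj(s,[.52,.368,.01]).astype(int);print(n,u,v)
    c=cv2.cvtColor(s['image'],4)[max(v-28,0):v+28,max(u-28,0):u+28].astype(float)*1.8
    o.append(cv2.resize(c.clip(0,255).astype('uint8'),(392,392),interpolation=2))
cv2.imwrite('pics/n1.png',np.hstack(o))
E
```

```text
scene 358 167
top 110 165
```

View pics/n1.png

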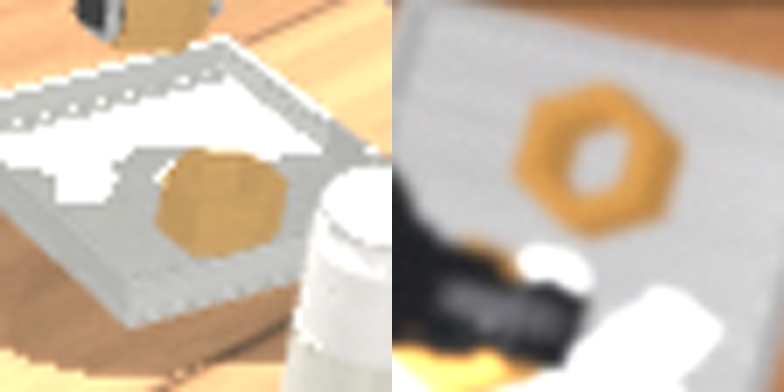

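From above the nut lies flat, with the tray floor visible through its hole. I lower the second nut.

Request:
send_rows --steps '[0, 0, 0.6, 0, 0, 0, 0.6, 0, 0, 0, 0.6, 0, 0, 0, 0.4, 0, 0, 0, 0.2, 0, 0, 0, 0.12, 0, 0, 0, 0.1, 0, 0, 0, 0, 0, 0, 0, 0, 0]'

```text
time_s: 46.92
position: [0.467, 0.3795, 0.0059]
tool_rot: [-3.122, 0.346, -0.0]
ft_force: [-0.2, -0.1, -0.4]
width: 0.0449
finger_force: 61.5
```

Request:
send_rows --steps '[0, 0, 0.02, 0, 0, 0, 0, 0]'

```text
time_s: 47.18
position: [0.467, 0.3795, 0.0056]
tool_rot: [-3.122, 0.346, -0.0]
ft_force: [-1.3, -1.3, 5.8]
width: 0.0451
finger_force: 62.4
```

Request:
send_rows --steps '[0, 0, 0, 0, 0, 0, 0, 0, 0, 0, 0, 0, 0, 0, 0, 0, 0, 0, -0.3, 0, 0, 0, -0.8, 0, 0, 0, -1, 0, 0, 0, -1, 0, 0, 0, -1, 0, 0, 0, -1, 0]' --fingers 0.85

```text
time_s: 48.42
position: [0.467, 0.3794, 0.1351]
tool_rot: [-3.121, 0.346, -0.001]
ft_force: [0.1, 1.0, -0.5]
width: 0.0729
finger_force: 0.0
```

Request:
send_rows --steps '[-0.8, 0.5, -0.5, 0, -0.8, 0.5, -0.5, 0, -0.8, 0.5, -0.5, 0, -0.8, 0.5, -0.5, 0, 0, 0.9, 0, 0, 0, 0.9, 0, 0, 0, 0.9, 0, 0, 0, 0.9, 0, 0, 0, 0.9, 0, 0, 0, 0, 0, 0, 0, 0, 0, 0, 0, 0, 0, 0]'

```text
time_s: 49.92
position: [0.3534, 0.2388, 0.1826]
tool_rot: [-3.123, 0.345, -0.0]
ft_force: [-0.1, 0.6, 0.4]
width: 0.0728
finger_force: 0.0
```

```bash
python3 - <<'E'
from h import *
s=snap('top','e.png');im=cv2.imread('pics/e.png')[110:260,40:480]
cv2.imwrite('pics/e2.png',cv2.resize((im*1.3).clip(0,255).astype('uint8'),(800,273),interpolation=2))
E
```

```text
(no output)
```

View pics/e2.png

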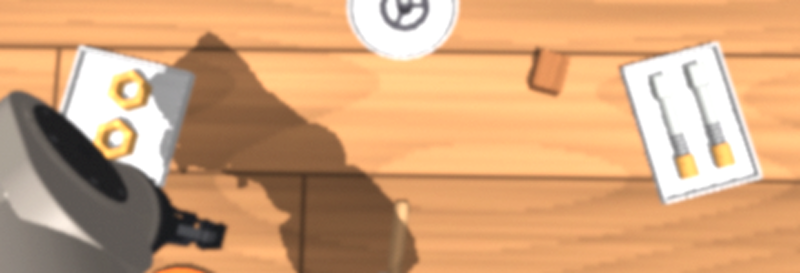

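All five parts lie flat: nuts at about (129,90) and (117,138), the wheel at (404,8), hub up, and the spindles side by side in the long tray. I hand in the job.

```bash
python3 -c "
from bench import robot
print(robot.close_job())"
```

```text
the job is handed in; nothing more can be done
None
```

I handed in the job at about 50 s: in the last top picture both spindles, both nuts and the handwheel lie flat in their trays, but no verdict was returned.

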